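Thread the spindle through the steamer stand's plates

ROBOT

A 6-joint arm with a two-finger parallel gripper is mounted at the origin on the work surface. World frame = base frame: x ahead of the robot, y to its left, z up, the work surface at z = 0. Lengths are in m, angles in degrees, forces in N, time in s.
With the tool pointing down it reaches from about 0.4 to 0.825 m from the base axis. Payload 7 kg.
Tool frame: the origin (TCP) lies at the centre of the arm's flange, where the gripper is bolted on; the fingertips stand 178 mm ahead of it and the grasp point (between the pads) lies 159 mm ahead of it (ctrl.hold_point_z is the distance from the TCP to the grasp point, in m); z points along the fingers, y is the line along which they close (so a half turn about z gives the same grasp; the last joint's range is limited). The gripper opens to 88 mm and grips with 3 to 60 N. Pads are 19 mm wide; open, the fingers measure 130 mm over their backs; the gripper's body (78 mm by 193 mm) begins 47 mm behind the grasp point.
Start: joints at [79.59, 20.546, 0.682, 0, -70.136, -16.507], TCP at [0.306, 0.602, 0.405] pointing down, gripper open.
Joint ranges: [-176.03, 176.03], [-82.01, 121.73], [-58.28, 71.71], [-173.87, 95.51], [-174.79, -0.11], [-173.66, 173.66]. Speed limits (degrees/s): [136.94, 136.94, 172.46, 180, 180, 180].

INTERFACE

Orientations are given as [roll, pitch, yaw] about the fixed x, y, z axes, in that order (R = Rz(yaw) Ry(pitch) Rx(roll)).
In Python, from plant import ctrl gives the robot as it stands.
- The arm moves only by the shell command python3 -m inch 'ROWS'. ROWS is JSON, one flat list of numbers, 7 for each row, row after row: the closure, from 0 (fully open) to 1 (shut), then the shift along the tool's x, y, z in mm, then the turn, a rotation vector about the tool's x, y, z in degrees. In form: [hand, x, y, z, wx, wy, wz, hand, x, y, z, wx, wy, wz, ...]. A call has 1 to 5 rows; each row is the pose to reach, as a shift and turn from the pose commanded when the call began, along the tool's axes at that moment; what a row does not reach only later rows make up. A row lasts 1/10 s, in which the tool goes at most 50 mm and 8.59 degrees, less where a joint would pass 70% of its speed; a pose out of reach is approached as far as the arm can. A call with a gripper value outside its range is refused whole. The fingers move at their own pace and stop on an object; the grip force is fixed at half the most. Time passes only in rows, so rows that repeat a pose let the fingers close. It gives the time, the measured TCP pose, the force, the opening and the grip force at its end, in the units of the state.
- ctrl.get_obs(): the state, without advancing time (a new reading comes with each control period).
- ctrl.snapshot(name): name is "scene" or "side" or "wrist"; returns a dict with "frame" (480x640x3 uint8, red, green, blue), "K" (3x3 intrinsics, pixels), "R" (3x3) and "t" (3): a world point X has camera coordinates R X + t. Camera axes: x right, y down, z forward; pixel columns grow to the right and rows downward; lengths in m; the calibration is good to about 2 mm. A picture is of the moment at which its call begins. There is no depth.
- ctrl.close_job(): hands the job in; it is judged then, once.
Trained networks look in a picture, given as the dict that the camera call returned (one of the last four; its "shot" number tells which), for a name from the list of things; names that differ only in an ending like _2 or _b are one class to them, and where a whole thing is asked for, a point or a joint stands for the part that bears it (a point fixed in the world has none). Each returns a list of dicts, best first, with "p" (0 to 1); they miss things now and then, are a little off and sometimes report something else, mostly with a low value. They report only what shows in the picture. A call takes as long as a camera call. They do not tell look-alikes from the thing itself.
- ctrl.recognise(picture, thing): "location" ([x, y, z] in m, in world coordinates, good to about 4 mm: the middle of the surface that is visible of it).
- ctrl.trace(picture, thing): "pixels" (480x640 bool, what is visible of it).
- ctrl.mark_of(picture, thing): "location" ([x, y, z] in m, in world coordinates, good to about 4 mm: a listed point, or the origin of a listed thing).
The state is a dict: "clock": time; "joint_pos": joint angles; "qvel": joint speeds; "tau": joint torques, N m; "tool_pos": TCP position; "orientation": TCP orientation; "force": force on the tool from outside, world axes, zero at the start; "moment": the same for the moment, N m; "opening": finger opening in m; "gripper_force": force on a finger pad.
Only numpy, scipy, OpenCV 4.12 (cv2) and the standard library are available. Lean on these libraries where they do the work, as an engineer would, in place of code of your own. Each camera call takes 0.05 s, during which the arm holds its last target. There are 200 camera calls.

TASK

Lift the spindle out of its wooden block by its handle and thread it, handle up, down through the loose upper plate of the steamer stand, the lower plate hidden underneath and the socket in the stand's foot, until it is fully home; then let go. The upper plate has been nudged off centre, so feel gently for the lower hole and let the spindle draw the upper plate into line, without ramming or dropping the spindle. Keep the upper plate level on its legs and leave the other kitchen things where they are.

Things in the scene. Friction and masses are not known exactly. Their poses are not given: they have to be found in the camera images.
- spindle: steel shaft 12 mm across with a flat wooden handle on top, 185 mm tall, 180 g. Origin: centre of its lower end (the tip); z runs up the shaft to the handle. The shaft is plain up to z = 140 mm; its last 3 mm taper to a flat end 10 mm across. It starts upright in a wooden block, tip 10 mm above the slab. Fully home in the stand its tip rests on the socket floor, 4 mm above the slab; the socket is 15 mm wide, mouth 24 mm above the slab.
- spindle_handle (a point): centre of the spindle's handle, 162.5 mm above the tip, axes as the spindle's. The handle is a block 45 mm tall, 30 mm wide along its x and 16 mm thick along its y: grip it across y.
- block: fixed wooden block, 70 x 70 mm, 45 mm tall, origin at the centre of its underside; the hole in its top is 14 mm wide and 35 mm deep
- upper_hole (a point): centre of the middle hole of the loose upper plate, on its top face (94 mm above the slab), z up. The plate is a flat perforated steel disc, 170 mm across, 6 mm thick, hole 16 mm wide, about 220 g, on three 34 mm legs, 50 mm out, that stand on the stand's lower plate. The spindle in its hole can drag it sideways with 1 to 2 N.
- under_hole (a point): point on the lower plate's top face (54 mm above the slab) straight below the upper hole; it moves with the upper plate. The lower plate, 6 mm thick, has a 15 mm hole centred 5 to 7 mm from this point at the start, direction unknown: find it by touch. Beside the hole the plate stops the tip (its rubber mounts give 1 mm per 4 N, 5 mm at most); over it the tip sinks freely. The socket is exactly below.
- rolling_pin: bystander: small wooden rolling pin, 260 mm long, 40 mm across, lying along its x; origin at mid-length on its underside
- masala_dabba: bystander: closed round steel spice box, 182 mm across, 84 mm tall with its knob; origin at the centre of its underside
- side_plates: bystander: stacked pair of white side plates, 160 mm across, 24 mm tall; origin at the centre of the underside
- turner: bystander: steel dosa turner, 280 mm long, 65 mm wide, 20 mm tall, lying along its x, blade to +x; origin at mid-length on the underside
- scoop: bystander: yellow plastic scoop, 185 mm long, 55 mm wide, 30 mm tall, lying along its x; origin on the underside, 20 mm behind the bowl's centre
- tumbler: bystander: steel tumbler, 72 mm across, 100 mm tall; origin at the centre of its underside
- pickle_jar: bystander: glass jar, 70 mm across, 110 mm tall; origin at the centre of its underside
There are look-alikes about, which are no part of the job. What is shaped like the spindle but green or orange is not meant.

How it is judged (in metres and radians):
On the way, in this order (a step that is already met when the one before it is completed fails the run):
1. the spindle is lifted clear of its block (height (world z) of spindle above 0.055 m), for 0.1 s.
2. its tip is through the upper plate (height (world z) of spindle below 0.082 m and horizontal distance between spindle and upper_hole below 0.009 m and height (world z) of upper_hole between 0.09 and 0.098 m and angle between upper_hole's own z axis and vertical below 0.05 rad), for 0.1 s.
3. its tip is through the lower plate (height (world z) of spindle below 0.046 m and horizontal distance between spindle and upper_hole below 0.01 m and height (world z) of upper_hole between 0.09 and 0.098 m and angle between upper_hole's own z axis and vertical below 0.05 rad), for 0.1 s.
At the end, for the whole second after the job is handed in: The spindle stands handle up (within 6 degrees) through the upper plate, the lower plate and the socket, its tip less than 8 mm above the slab (socket floor at 4 mm), at rest; the upper plate is level (3 degrees) on its legs, its hole's top face at 90 to 98 mm (height (world z) of spindle below 0.008 m and angle between spindle's own z axis and vertical below 0.1 rad and horizontal distance between spindle and upper_hole below 0.014 m and height (world z) of upper_hole between 0.09 and 0.098 m and angle between upper_hole's own z axis and vertical below 0.05 rad and linear speed of spindle below 0.02 m/s); the robot touches nothing.
It fails at once if the spindle's shaft is pressed against anything with more than 30 N (ramming) (contact force between any of spindle_c0, spindle_c1 and anything else above 30 N).
It fails at once if the spindle is dropped or rammed down through the plates (faster than 0.4 m/s) (horizontal distance between spindle and upper_hole below 0.014 m and height (world z) of spindle below 0.09 m and linear speed of spindle above 0.4 m/s).
It fails at once if the upper plate is tipped by more than 0.2 rad or pushed off its stand (angle between upper_hole's own z axis and vertical above 0.2 rad or height (world z) of upper_hole below 0.08 m).
It fails at once if a bystander (rolling pin, dabba, side plates, turner, scoop, tumbler, jar) is moved more than 30 mm (distance of any of rolling_pin, masala_dabba, side_plates, turner, scoop, tumbler, pickle_jar from where it was at the start of the episode above 0.03 m).
It also fails if it takes over 67 s, if anything falls off the work surface, if the arm or the gripper's body presses on something with over 40 N, if the wrist force passes 120 N, or if a joint passes its speed limit or range.

## Working session

There is one attempt and no reset: what is moved stays moved. The work goes in short steps, Python scripts to look and compute and a shell command to move; the robot and the scene stay as the last step left them, time stands still between calls to the robot, and variables do not carry over. Pictures are saved under pics/ and viewed, at most 10 in all, crops included, and the job is handed in when it is done.

```bash
ls; mkdir -p pics
cat > h.py <<'E'
import numpy as np, cv2
from plant import ctrl
def save(s,n,box=None,scale=1):
    f=s["frame"][:,:,::-1]
    if box: f=f[box[1]:box[3],box[0]:box[2]]
    if scale!=1: f=cv2.resize(f,None,fx=scale,fy=scale,interpolation=cv2.INTER_CUBIC)
    cv2.imwrite("pics/"+n,f)
def proj(s,X):
    c=s["R"]@np.array(X)+s["t"]; p=s["K"]@c; return np.round(p[:2]/p[2],1)
def ray(s,uv,z):
    d=s["R"].T@np.linalg.inv(s["K"])@np.array([uv[0],uv[1],1.]); o=-s["R"].T@s["t"]
    return o+d*(z-o[2])/d[2]
E
python3 - <<'E'
from h import *
for n in ["scene","side"]:
    s=ctrl.snapshot(n); save(s,n+"0.png")
    for t in ["spindle","spindle_handle","block","upper_hole"]:
        for r in ctrl.mark_of(s,t)[:4]: print(n,t,np.round(r["location"],3),round(r["p"],2),proj(s,r["location"]))
print(ctrl.get_obs())
E
```

```text
pics
scene spindle [ 0.59  -0.245 -0.   ] 0.74 [272.8 227.1]
scene spindle [ 0.401 -0.137  0.004] 0.7 [353.7 223.6]
scene spindle [ 0.494 -0.211  0.008] 0.61 [310.1 219.5]
scene spindle_handle [ 0.407 -0.146  0.165] 0.97 [352.5 172.1]
scene spindle_handle [ 0.59  -0.244  0.163] 0.69 [270.4 175.8]
scene spindle_handle [ 0.492 -0.207  0.174] 0.6 [311.  167.6]
scene block [ 0.491 -0.211 -0.002] 0.61 [310.9 222.3]
scene upper_hole [0.56  0.19  0.093] 0.85 [382.8 293. ]
side spindle [ 0.407 -0.14  -0.   ] 0.9 [270.4 345.6]
side spindle [ 0.59  -0.242  0.004] 0.78 [365.2 338.1]
side spindle [ 0.491 -0.213  0.01 ] 0.64 [320.2 346.9]
side spindle [ 0.544 -0.005 -0.004] 0.17 [292.4 289.9]
side spindle_handle [ 0.408 -0.142  0.159] 0.87 [265.8 291.6]
side spindle_handle [ 0.492 -0.21   0.171] 0.85 [319.1 289.7]
side spindle_handle [ 0.594 -0.245  0.16 ] 0.59 [369.9 284.4]
side block [ 0.493 -0.21   0.002] 0.63 [320.4 348. ]
side block [ 0.773 -0.173 -0.002] 0.28 [407.3 292. ]
side upper_hole [0.56  0.186 0.095] 0.71 [258.7 219.5]
{'clock': 0.5, 'joint_pos': array([ 7.95906779e+01,  2.05471470e+01,  6.79734823e-01, -6.26685514e-04,
       -7.01357581e+01, -1.65064638e+01]), 'qvel': array([-0.02998811, -0.00514302,  0.08358077, -0.10504355, -0.04371269,
        0.02079582]), 'tau': array([ 9.37614313e-04, -5.81797028e+01,  2.93067884e+01,  6.99716851e+00,
        1.18742773e-02, -3.34810034e-05]), 'tool_pos': array([0.30556677, 0.60183933, 0.40463346]), 'orientation': array([ 1.79996793e+02, -3.35642068e-04, -2.69159989e+01]), 'force': array([-0.69512038,  0.80500739,  0.17161804]), 'moment': array([-0.00991487, -0.03788449,  0.03439444]), 'gripper_force': 0.0, 'opening': 0.08727031210892854}
```

View pics/scene0.png

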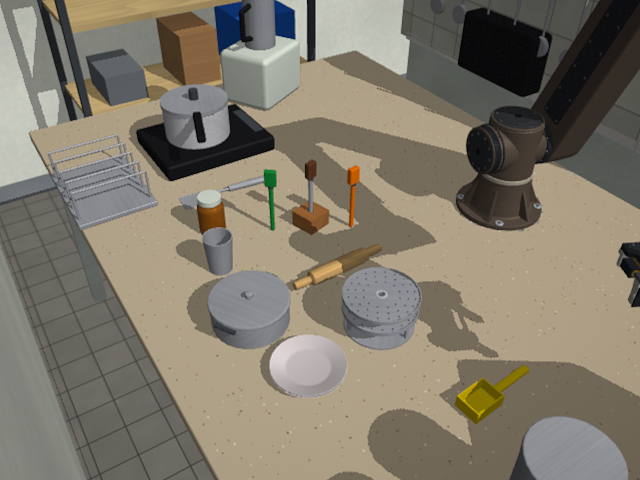

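View pics/side0.png

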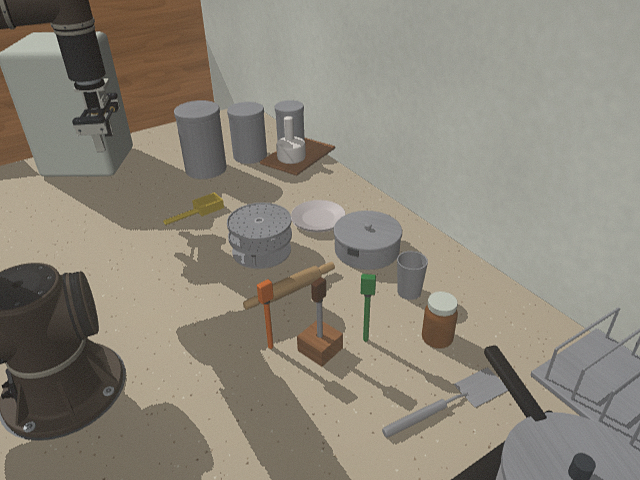

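Candidates in the scene picture are green (270,200), brown/steel in the wooden block (311,190) and orange (352,195). The spindle is the brown one in the block at about (0.492, -0.210). Next is a close crop to check it, plus bystander positions.

```bash
python3 - <<'E'
from h import *
a=ctrl.snapshot("scene");b=ctrl.snapshot("side")
A=cv2.resize(a["frame"][150:240,270:360,::-1],(400,400),interpolation=cv2.INTER_CUBIC)
B=cv2.resize(b["frame"][270:360,285:375,::-1],(400,400),interpolation=cv2.INTER_CUBIC)
cv2.imwrite("pics/crop1.png",np.hstack([A,B]))
for s in(a,b): print(-s["R"].T@s["t"])
E
cat >> h.py <<'E'
from scipy.spatial.transform import Rotation as Ro
def go(x,y,z,yaw):
    "shift in tool axes (mm) and turn about tool z (deg) to reach world TCP"
    o=ctrl.get_obs(); R=Ro.from_euler("xyz",o["orientation"],degrees=True)
    d=R.inv().apply(np.array([x,y,z])-o["tool_pos"])*1000
    w=(R.inv()*Ro.from_euler("xyz",[180,0,yaw],degrees=True)).as_rotvec(degrees=True)
    print("shift",d.round(1),"turn",w.round(1),"tcp",o["tool_pos"].round(4),o["orientation"].round(1))
E
python3 -c "
from h import *
go(.492,-.21,.405,-27)"
```

```text
[1.19071437 0.90930999 1.0034208 ]
[ 0.05379347 -0.90234597  0.89066983]
shift [ 5.337e+02  6.395e+02 -3.000e-01] turn [ 0.  -0.   0.1] tcp [0.3056 0.6018 0.4047] [180.   -0.  -26.9]
```

View pics/crop1.png

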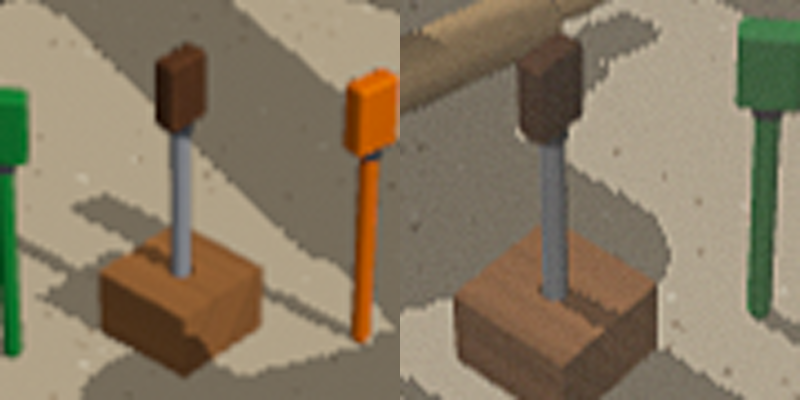

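The crop confirms it: dark wooden handle on a steel shaft, standing in the block at crop (180,270); the neighbours are green and orange. I'll move above it.

```bash
python3 -m inch '[0,20,25,-10,0,0,0, 0,50,60,-20,0,0,0, 0,80,96,-30,0,0,0, 0,110,132,-30,0,0,0, 0,140,168,-30,0,0,0]' | tail -3
python3 -m inch '[0,30,36,0,0,0,0, 0,60,72,0,0,0,0, 0,90,108,0,0,0,0, 0,120,144,0,0,0,0, 0,150,180,0,0,0,0]' >/dev/null
python3 -m inch '[0,30,36,0,0,0,0, 0,60,72,0,0,0,0, 0,90,108,0,0,0,0, 0,120,144,0,0,0,0, 0,150,180,0,0,0,0]' >/dev/null
python3 -m inch '[0,30,36,0,0,0,0, 0,60,72,0,0,0,0, 0,80,96,0,0,0,0, 0,94,112,0,0,0,0, 0,94,112,0,0,0,0]'
python3 - <<'E'
from h import *
s=ctrl.snapshot("wrist"); save(s,"w1.png")
print(-s["R"].T@s["t"])
for t in ["spindle","spindle_handle","block"]:
    for r in ctrl.mark_of(s,t)[:4]: print(t,np.round(r["location"],4),round(r["p"],2),proj(s,r["location"]))
go(.492,-.21,.435,-27)
E
```

```text
force: [1.0, -0.0, 0.7]
opening: 0.0876
gripper_force: 0.0
clock: 2.6
tool_pos: [0.4923, -0.2128, 0.4342]
orientation: [180.0, 0.0, -27.1]
force: [-0.1, 0.2, -0.3]
opening: 0.0874
gripper_force: 0.0
[ 0.56566609 -0.25012674  0.41387888]
spindle [ 0.592  -0.2365  0.0028] 0.84 [289.3  92.6]
spindle [ 0.4955 -0.2106  0.0102] 0.77 [311.3 194.6]
spindle [ 0.4057 -0.1406 -0.0006] 0.65 [292.7 290.5]
spindle_handle [ 0.5003 -0.2099  0.1694] 0.94 [305.  237.6]
spindle_handle [ 0.4069 -0.1372  0.1634] 0.63 [276.5 384.7]
spindle_handle [ 0.5958 -0.2399  0.163 ] 0.61 [274.8  71.1]
block [ 4.932e-01 -2.073e-01  1.000e-04] 0.96 [309.5 196.1]
shift [ 0.1 -0.2 -0.2] turn [-0.  -0.   0.1] tcp [ 0.4918 -0.2101  0.4348] [-180.    -0.   -26.9]
```

View pics/w1.png

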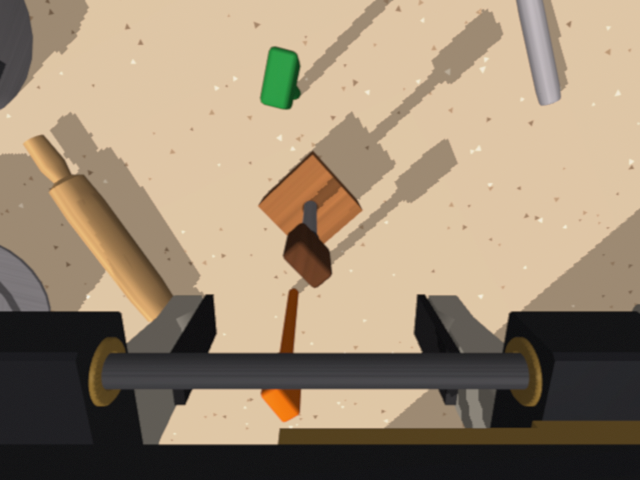

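The wrist view shows the block at (310,195) and the handle at (307,255), with green at (280,78) and orange at (280,402). I'll measure the handle's top face for its yaw.

Run:
```python
from h import *
s=ctrl.snapshot("wrist")
tr=[t for t in ctrl.trace(s,"spindle")]
for t in tr: 
    ys,xs=np.nonzero(t["pixels"]); print(t["p"],xs.mean(),ys.mean(),len(xs))
f=s["frame"].astype(int); g=f.sum(2)
x0,x1,y0,y1=280,336,218,292
sub=f[y0:y1,x0:x1]
m=(sub[...,0]-sub[...,2]>15)&(sub.sum(2)<260)
h=g[y0:y1,x0:x1]
print(np.percentile(h[m],[5,25,50,75,95]))
thr,_=cv2.threshold(h[m].astype(np.uint8),0,255,cv2.THRESH_OTSU); print(thr)
top=(m&(h>thr)).astype(np.uint8); n,l,st,_=cv2.connectedComponentsWithStats(top)
k=1+np.argmax(st[1:,4]); ys,xs=np.nonzero(l==k)
P=np.array([ray(s,(x+x0,y+y0),.195)[:2] for x,y in zip(xs,ys)],np.float32)*1000
print(cv2.minAreaRect(P),cv2.boxPoints(cv2.minAreaRect(P)))
v=cv2.resize(f[y0:y1,x0:x1,::-1].astype(np.uint8),None,fx=7,fy=7); w=cv2.resize((l==k).astype(np.uint8)*255,None,fx=7,fy=7,interpolation=0)
cv2.imwrite("pics/c2.png",np.hstack([v,cv2.cvtColor(w,cv2.COLOR_GRAY2BGR)]))
```

```text
0.93 288.68581275129236 362.6082711085583 1741
0.9 311.2710843373494 245.9858003442341 2324
0.67 285.40552995391704 74.79723502304148 1953
0.66 15.366761274046043 47.16240933459476 3171
[ 81.  87. 176. 210. 223.]
148.0
((492.3952941894531, -207.73556518554688), (28.99982261657715, 14.69168758392334), 15.706783294677734) [[ 476.44818 -204.58936]
 [ 480.4254  -218.73245]
 [ 508.3424  -210.88177]
 [ 504.36517 -196.73868]]
```

View pics/c2.png

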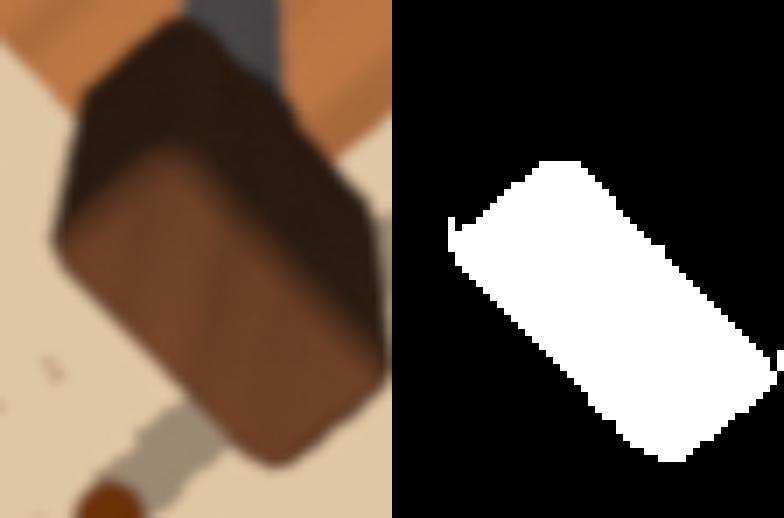

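```bash
python3 -m inch '[0,0,0,0,0,0,-8.5, 0,0,0,0,0,0,-17, 0,0,0,0,0,0,-25.5, 0,0,0,0,0,0,-34, 0,0,0,0,0,0,-42.5]'
python3 -c "
from h import *
ctrl.snapshot('wrist');go(.4924,-.2077,.333,15.7)"
```

```text
clock: 3.4
tool_pos: [0.492, -0.2097, 0.435]
orientation: [180.0, -0.0, 16.0]
force: [-1.1, -0.5, 0.1]
opening: 0.0875
gripper_force: 0.0
shift [  1.   -1.8 102. ] turn [ 0.  -0.   0.8] tcp [ 0.4919 -0.2097  0.435 ] [180.   -0.   16.5]
```

```bash
python3 -m inch '[0,1,-1.8,25,0,0,0.8, 0,1,-1.8,55,0,0,0.8, 0,1,-1.8,80,0,0,0.8, 0.5,1,-1.8,96,0,0,0.8, 0.6,1,-1.8,102,0,0,0.8]'
python3 -m inch '[0.7,0,0,0,0,0,0,0.72,0,0,0,0,0,0]'
python3 - <<'E'
from h import *
s=ctrl.snapshot("wrist"); save(s,"w2.png"); go(.4924,-.2077,.333,15.7)
E
```

```text
clock: 3.95
tool_pos: [0.492, -0.2079, 0.3312]
orientation: [-179.9, 0.1, 14.7]
force: [0.1, 0.1, 1.1]
opening: 0.0768
gripper_force: 0.0
clock: 4.15
tool_pos: [0.4929, -0.2084, 0.3337]
orientation: [180.0, -0.1, 14.8]
force: [-0.6, 0.5, 1.0]
opening: 0.0612
gripper_force: 0.0
shift [-0.3 -0.9  0.8] turn [ 0.  -0.1 -0.9] tcp [ 0.4929 -0.2085  0.3338] [ 1.80e+02 -1.00e-01  1.48e+01]
```

View pics/w2.png

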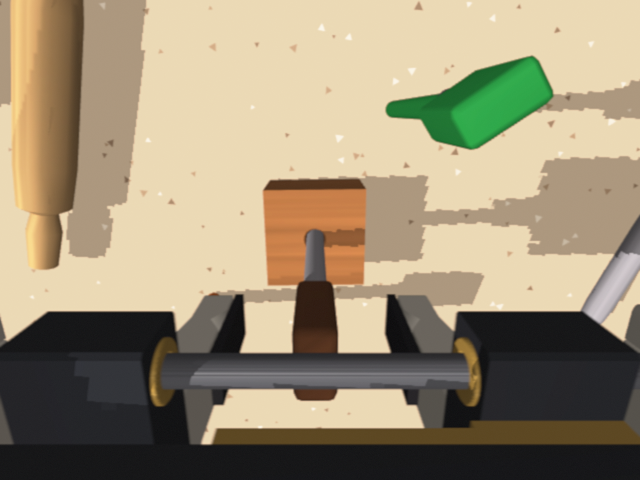

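The handle sits centred between the fingers, at column 315 with the pads at 240 and 390. Closing, then a small lift.

```bash
python3 -m inch '[0.8,0,0,0,0,0,0,0.8,0,0,0,0,0,0,0.85,0,0,0,0,0,0,0.9,0,0,0,0,0,0,1,0,0,0,0,0,0]'
python3 -m inch '[1,0,0,0,0,0,0,1,0,0,0,0,0,0]'
```

```text
clock: 4.7
tool_pos: [0.4925, -0.2086, 0.3327]
orientation: [180.0, -0.0, 14.8]
force: [0.1, -0.9, 0.1]
opening: 0.0172
gripper_force: 0.0
clock: 4.9
tool_pos: [0.4925, -0.2086, 0.3327]
orientation: [180.0, 0.0, 14.8]
force: [-0.6, -0.6, 0.2]
opening: 0.0158
gripper_force: 30.0
```

Gripped with little side force. Lifting slowly.

```bash
python3 -m inch '[1,0,0,-4,0,0,0,1,0,0,-8,0,0,0,1,0,0,-12,0,0,0,1,0,0,-18,0,0,0,1,0,0,-25,0,0,0]'
python3 -m inch '[1,0,0,-15,0,0,0,1,0,0,-30,0,0,0,1,0,0,-50,0,0,0,1,0,0,-75,0,0,0,1,0,0,-95,0,0,0]'
python3 -m inch '[1,0,0,0,0,0,0,1,0,0,0,0,0,0]'
python3 - <<'E'
from h import *
for n in ["scene","side"]:
    s=ctrl.snapshot(n)
    for t in ["spindle","upper_hole"]:
        for r in ctrl.mark_of(s,t)[:5]: print(n,t,np.round(r["location"],4),round(r["p"],2))
go(.56-.12,.188,.453,14.8)
E
```

```text
clock: 5.4
tool_pos: [0.4924, -0.2085, 0.3582]
orientation: [-180.0, 0.0, 14.8]
force: [-0.1, 0.0, -0.7]
opening: 0.016
gripper_force: 30.0
clock: 5.9
tool_pos: [0.4924, -0.2086, 0.4546]
orientation: [180.0, -0.1, 14.8]
force: [-0.4, -0.6, -1.9]
opening: 0.0161
gripper_force: 30.0
clock: 6.1
tool_pos: [0.4923, -0.2085, 0.4529]
orientation: [-180.0, -0.1, 14.8]
force: [0.4, 0.3, -2.0]
opening: 0.0159
gripper_force: 30.0
scene spindle [ 0.4045 -0.1385  0.0043] 0.8
scene spindle [ 0.4908 -0.2106  0.1311] 0.62
scene spindle [ 0.5917 -0.241  -0.0019] 0.55
scene upper_hole [0.5605 0.1895 0.0925] 0.75
side spindle [ 0.4873 -0.2091  0.1275] 0.97
side spindle [ 0.5899 -0.2425  0.0021] 0.97
side spindle [ 0.4088 -0.1404  0.0008] 0.75
side upper_hole [0.5606 0.1855 0.0968] 0.6
shift [  50.5 -396.8   -1. ] turn [-0.   0.1 -0. ] tcp [ 0.4924 -0.2085  0.4519] [-1.80e+02  1.00e-01  1.48e+01]
```

```bash
python3 -m inch '[1,5,-20,0,0,0,0,1,14,-55,0,0,0,0,1,24,-95,0,0,0,0,1,34,-140,0,0,0,0,1,44,-185,0,0,0,0]'>/dev/null
python3 -m inch '[1,10,-45,0,0,0,0,1,20,-90,0,0,0,0,1,30,-130,0,0,0,0,1,38,-160,0,0,0,0,1,43,-180,0,0,0,0]' >/dev/null
python3 -m inch '[1,0,0,0,0,0,0,1,0,0,0,0,0,0]'
python3 - <<'E'
from h import *
for n in ["wrist","scene","side"]:
    s=ctrl.snapshot(n)
    if n=="wrist": save(s,"w3.png")
    for t in ["spindle","upper_hole"]:
        for r in ctrl.mark_of(s,t)[:4]: print(n,t,np.round(r["location"],4),round(r["p"],2),proj(s,r["location"]))
go(.56,.188,.453,14.8)
E
```

```text
clock: 7.6
tool_pos: [0.4834, 0.1669, 0.4522]
orientation: [180.0, 0.1, 14.8]
force: [-0.0, -0.8, -1.4]
opening: 0.0161
gripper_force: 30.0
wrist spindle [0.4831 0.1655 0.1284] 0.89 [318.3 223.5]
wrist spindle [ 0.4068 -0.1396 -0.002 ] 0.88 [544.7 316. ]
wrist spindle [ 0.4925 -0.2083 -0.0015] 0.41 [631.2 265.8]
wrist upper_hole [0.5607 0.1905 0.0983] 0.8 [312.8 114.1]
scene spindle [0.4852 0.1616 0.1294] 0.87 [403.6 260.8]
scene spindle [ 0.4035 -0.14    0.0008] 0.76 [352.3 224.3]
scene spindle [ 0.59   -0.2411 -0.0007] 0.73 [273.6 227.9]
scene upper_hole [0.5606 0.1864 0.0932] 0.98 [381.7 292.3]
side spindle [ 5.915e-01 -2.415e-01 -3.000e-04] 0.87 [365.3 339. ]
side spindle [ 0.4073 -0.1403  0.    ] 0.59 [270.6 345.4]
side upper_hole [0.5602 0.1837 0.0953] 0.95 [259.  219.8]
shift [79.5 -1.7 -0.2] turn [-0.  -0.  -0.1] tcp [0.4835 0.1661 0.4528] [-180.    -0.    14.7]
```

View pics/w3.png

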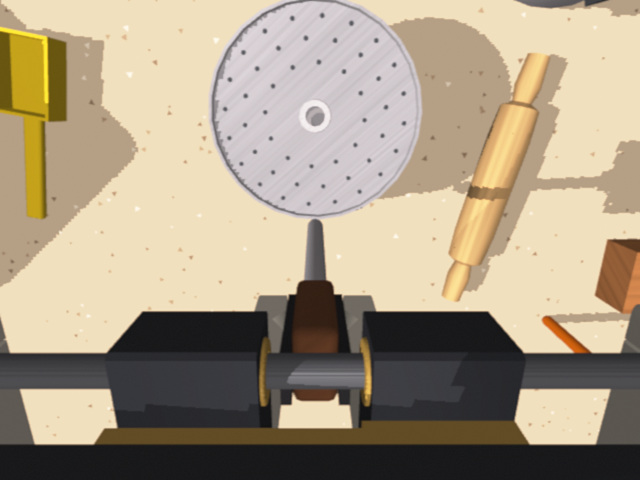

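The hole shows at (315,116) and the spindle tip at (315,221). I'll refine both from the pixels.

Run:
```python
from h import *
for n in ["wrist","scene","side"]:
    s=ctrl.snapshot(n); f=s["frame"].astype(int)
    r=ctrl.mark_of(s,"upper_hole")
    u,v=np.round(proj(s,r[0]["location"])).astype(int)
    w=26 if n=="wrist" else 9
    g=f[v-w:v+w+1,u-w:u+w+1].sum(2)
    if n=="wrist":
        m=(g>660).astype(np.uint8); nn,l,st,c=cv2.connectedComponentsWithStats(m); k=1+np.argmax(st[1:,4])
        cs,_=cv2.findContours((l==k).astype(np.uint8),cv2.RETR_EXTERNAL,cv2.CHAIN_APPROX_NONE); e=cv2.fitEllipse(max(cs,key=len))
        print(e, st[k]); uv=(e[0][0]+u-w,e[0][1]+v-w); print("hole",uv,ray(s,uv,.094))
        t=f[205:290,300:332].sum(2)
        for y in range(216,250,4):
            row=f[y,295:340].sum(1); d=np.nonzero(row<430)[0]+295; print(y,d.min() if len(d) else 0,d.max() if len(d) else 0,end="; ")
        col=f[205:235,315].sum(1); print(col)
        h,_=ctrl.get_obs()["tool_pos"],0
        for z in(.13,.2): print("axis exp",proj(s,[h[0],h[1],z]))
    else:
        print(n,u,v); print(g[::1,::1])
    p=[t for t in ctrl.trace(s,"upper_hole")][0]["pixels"]; ys,xs=np.nonzero(p); print(n,"plate",xs.min(),xs.max(),ys.min(),ys.max())
```

```text
((21.17010498046875, 31.048736572265625), (30.16312026977539, 31.041046142578125), 176.8603973388672) [  6  16  31  32 450]
hole (np.float64(313.17010498046875), np.float64(116.04873657226562)) [0.55985968 0.18924841 0.094     ]
216 318 318; 220 312 318; 224 309 321; 228 309 322; 232 308 322; 236 308 323; 240 308 323; 244 308 323; 248 307 323; [621 615 606 606 609 617 621 617 608 545 418 450 566 524 352 256 252 252
 256 254 254 255 257 256 254 254 257 254 254 254]
axis exp [316.7 223.6]
axis exp [317.2 253.7]
wrist plate 207 420 0 218
scene 382 292
[[444 445 444 445 444 443 444 439 438 446 440 431 423 444 440 438 436 438
  433]
 [443 445 442 444 444 442 439 440 441 439 438 439 440 436 439 441 438 436
  437]
 [438 440 439 443 443 442 443 443 443 441 442 447 444 444 443 443 444 441
  444]
 [435 435 439 436 437 436 438 439 440 437 438 441 443 437 439 443 440 440
  441]
 [439 437 438 438 438 434 439 437 437 435 438 436 437 441 438 440 440 441
  439]
 [441 444 443 443 443 443 439 439 441 444 445 441 443 444 442 444 446 445
  444]
 [443 442 443 441 441 438 443 457 461 455 436 442 443 444 4
[... 1902 characters left out ...]
2 397 407 401 411
  405]
 [412 413 409 450 516 429 415 426 433 455 452 485 402 411 418 407 416 407
  411]
 [421 407 403 424 468 483 482 479 465 489 474 431 386 423 419 411 425 410
  431]
 [430 419 419 417 412 411 431 436 439 409 402 416 421 426 429 413 423 415
  418]
 [408 426 421 421 416 411 422 416 415 408 419 421 413 420 417 426 418 418
  410]
 [427 413 410 417 413 411 414 417 414 425 405 414 406 420 409 418 408 389
  398]
 [413 414 429 425 422 425 416 410 424 418 426 421 422 412 417 424 421 356
  353]
 [417 416 420 421 412 423 413 425 430 427 420 422 423 428 416 432 429 381
  389]
 [416 424 327 395 418 419 423 425 415 421 343 399 428 423 427 419 431 433
  429]]
side plate 227 290 203 242
```

```bash
python3 -m inch '[1,15,0,0,0,0,0,1,40,-1,0,0,0,0,1,65,-1.5,5,0,0,0,1,78,-1.5,12,0,0,0,1,81,-1.5,18,0,0,0]' >/dev/null
python3 -m inch '[1,0,0,5,0,0,0,1,0,0,7,0,0,0,1,0,0,7,0,0,0]'
python3 - <<'E'
from h import *
V=[]
for n,(cu,cv) in zip(["wrist","scene","side"],[(317,225),(382,290),(259,217)]):
    s=ctrl.snapshot(n)
    if n=="wrist": h=ctrl.get_obs()["tool_pos"]; print(h)
    uv=proj(s,[h[0],h[1],.10]); print(n,uv); w=40 if n=="wrist" else 20
    u,v=np.round(uv).astype(int); V.append(cv2.resize(s["frame"][v-w:v+w,u-w:u+w,::-1],(266,266),interpolation=cv2.INTER_CUBIC))
cv2.imwrite("pics/c3.png",np.hstack(V))
E
```

```text
clock: 9.3
tool_pos: [0.5608, 0.1885, 0.4276]
orientation: [180.0, 0.0, 14.8]
force: [0.4, 0.6, -1.5]
opening: 0.0156
gripper_force: 30.0
[0.56091147 0.18851281 0.42808912]
wrist [316.8 221.6]
scene [382.4 290.6]
side [258.3 217.4]
```

View pics/c3.png

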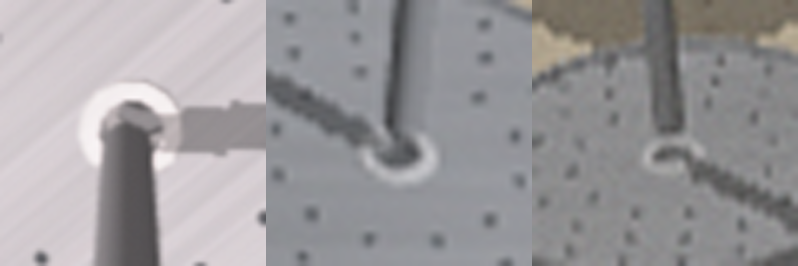

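Run:
```python
from h import *
s=ctrl.snapshot("wrist"); f=s["frame"].astype(int).sum(2); h=ctrl.get_obs()["tool_pos"]
R=Ro.from_euler("z",14.8,degrees=True)
def tp(x,y,z): p=R.apply([x,y,0])*[1,1,0]; return proj(s,[h[0]+p[0],h[1]+p[1],z])
print("tip c",tp(0,0,.105),"front",tp(.005,0,.105),"L/R",tp(0,.006,.108),tp(0,-.006,.108))
print("plate pt",tp(0,0,.094),tp(.01,0,.094),tp(0,.01,.094))
print("up col 316", f[198:240,316]); print("col 312",f[198:240,312])
for r in (206,212,216,220,240,250): print(r,f[r,292:346])
```

```text
tip c [317.  223.7] front [317.  217.5] L/R [309.3 224.7] [324.8 224.7]
plate pt [317.  220.1] [317. 208.] [304.6 220.1]
up col 316 [600 602 609 620 630 635 631 610 582 636 704 720 724 719 650 421 359 419
 442 438 401 318 265 254 257 257 259 260 260 257 259 258 259 257 258 258
 258 255 258 255 255 255]
col 312 [611 610 605 602 603 607 617 623 617 651 706 719 719 721 715 673 569 518
 498 500 498 409 340 327 328 324 326 327 326 324 323 324 324 321 321 321
 319 322 319 319 319 317]
206 [624 623 621 621 623 625 624 622 618 617 612 614 612 609 605 604 605 611
 619 621 617 609 598 589 582 578 575 572 576 594 612 622 624 615 612 608
 608 608 610 609 610 614 613 606 600 593 591 593 601 607 611 611 609 608]
212 [623 618 616 616 616 616 613 609 607 610 617 629 662 697 720 722 719 718
 718 721 715 705 683 660 650 649 660 694 719 730 732 729 727 726 724 701
 603 552 584 597 603 608 613 613 612 608 581 524 504 552 590 597 600 602]
216 [618 616 610 609 610 615 625 632 641 658 688 710 718 717 718 719 697 642
 569 538 498 449 434 440 442 436 425 414 412 412 431 498 605 657 694 706
 669 579 494 436 422 426 427 428 434 438 437 435 436 439 435 434 434 432]
220 [615 624 635 642 641 635 629 627 645 682 712 720 723 727 716 618 484 485
 469 404 340 301 277 260 265 285 298 330 389 423 426 422 403 394 474 530
 546 554 550 503 453 437 437 438 440 439 436 434 436 435 441 439 438 438]
240 [630 623 620 614 612 616 617 619 618 618 619 616 614 603 536 450 405 383
 361 338 317 294 270 261 257 255 255 252 248 240 253 372 546 624 636 641
 641 632 623 621 622 624 628 624 621 617 612 610 609 609 615 625 632 636]
250 [615 619 622 619 618 615 615 616 621 622 621 619 611 566 481 418 394 373
 353 332 314 291 268 261 255 257 257 254 250 244 234 270 414 557 612 615
 614 615 623 631 640 641 638 638 639 633 628 624 619 619 618 617 617 622]
```

```bash
python3 -m inch '[1,-0.8,0.8,2,0,0,0,1,-0.8,0.8,5,0,0,0,1,-0.8,0.8,8,0,0,0,1,-0.8,0.8,9,0,0,0,1,-0.8,0.8,10,0,0,0]'
python3 -m inch '[1,0,0,1,0,0,0,1,0,0,2,0,0,0]'|grep -E "pos|force:"
python3 -m inch '[1,0,0,1,0,0,0,1,0,0,2,0,0,0]'|grep -E "pos|force:"
```

```text
clock: 10.0
tool_pos: [0.5608, 0.1877, 0.4174]
orientation: [180.0, 0.0, 14.8]
force: [1.1, -0.5, -1.3]
opening: 0.0161
gripper_force: 30.0
tool_pos: [0.5609, 0.1877, 0.4156]
force: [0.4, -0.1, -2.6]
gripper_force: 30.0
tool_pos: [0.5609, 0.1877, 0.4136]
force: [0.1, -0.4, -1.6]
gripper_force: 30.0
```

The tip is in the upper hole with no contact. Going down to 0.064.

```bash
python3 -m inch '[1,0,0,2,0,0,0,1,0,0,5,0,0,0,1,0,0,8,0,0,0,1,0,0,11,0,0,0]'|grep -E "pos|force:"
python3 -m inch '[1,0,0,2,0,0,0,1,0,0,5,0,0,0,1,0,0,8,0,0,0,1,0,0,12,0,0,0,1,0,0,15,0,0,0]'|grep -E "pos|force:"
python3 -m inch '[1,0,0,0,0,0,0,1,0,0,0,0,0,0]'|grep -E "pos|force:"
python3 - <<'E'
from h import *
for n in["scene","side"]:
    s=ctrl.snapshot(n)
    for r in ctrl.mark_of(s,"upper_hole")[:1]: print(np.round(r["location"],4),r["p"])
E
```

```text
tool_pos: [0.5608, 0.1877, 0.4023]
force: [-0.3, -0.3, -1.5]
gripper_force: 30.0
tool_pos: [0.5608, 0.1877, 0.3872]
force: [-0.0, -0.2, -1.9]
gripper_force: 30.0
tool_pos: [0.5609, 0.1877, 0.3876]
force: [0.1, -0.1, -0.1]
gripper_force: 30.0
[0.5622 0.1885 0.094 ] 0.7
[0.5595 0.1839 0.0945] 0.79
```

```bash
python3 -m inch '[1,0,0,3,0,0,0,1,0,0,6,0,0,0,1,0,0,8,0,0,0]'|grep -E "pos|e: \["
for i in 1 2 3 4 5; do echo; done >/dev/null
python3 -m inch '[1,0,0,1,0,0,0,1,0,0,1,0,0,0]'|grep -E "pos|e: \["
python3 -m inch '[1,0,0,1,0,0,0,1,0,0,1,0,0,0]'|grep -E "pos|e: \["
python3 -m inch '[1,0,0,1,0,0,0,1,0,0,1,0,0,0]'|grep -E "pos|e: \["
python3 -m inch '[1,0,0,1,0,0,0,1,0,0,1,0,0,0]'|grep -E "pos|e: \["
```

```text
tool_pos: [0.5607, 0.1877, 0.3792]
force: [-0.3, -0.7, -1.5]
tool_pos: [0.5608, 0.1877, 0.3784]
force: [-0.5, -0.6, -2.2]
tool_pos: [0.5608, 0.1877, 0.3776]
force: [-0.3, -0.9, -1.1]
tool_pos: [0.5609, 0.1877, 0.3768]
force: [-0.6, -0.2, -1.4]
tool_pos: [0.5609, 0.1877, 0.3761]
force: [-1.4, -0.2, 2.6]
```

Contact at TCP 0.3765, as expected. Now a light sweep round a 6 mm circle, reading the force at each point.

```bash
f(){ grep -E "pos|e: \[" | tr '\n' ' '; echo; }
python3 -m inch '[1,2,0,0.3,0,0,0,1,4,0,0.3,0,0,0,1,6,0,0.3,0,0,0,1,6,0,0.3,0,0,0]'|f
python3 -m inch '[1,-0.8,3,0,0,0,0,1,-0.8,3,0,0,0,0]'|f
python3 -m inch '[1,-2.2,2.2,0,0,0,0,1,-2.2,2.2,0,0,0,0]'|f
python3 -m inch '[1,-3,0.8,0,0,0,0,1,-3,0.8,0,0,0,0]'|f
python3 -m inch '[1,-3,-0.8,0,0,0,0,1,-3,-0.8,0,0,0,0]'|f
python3 -m inch '[1,-2.2,-2.2,0,0,0,0,1,-2.2,-2.2,0,0,0,0]'|f
python3 -m inch '[1,-0.8,-3,0,0,0,0,1,-0.8,-3,0,0,0,0]'|f
```

```text
tool_pos: [0.5668, 0.1892, 0.3754] force: [-3.0, -0.7, 3.8] 
tool_pos: [0.5669, 0.1865, 0.3757] force: [-1.5, 3.5, 4.2] 
tool_pos: [0.5655, 0.1837, 0.3759] force: [1.3, 3.7, 2.9] 
tool_pos: [0.5621, 0.1814, 0.3751] force: [1.0, 2.3, -0.7] 
tool_pos: [0.559, 0.1817, 0.3749] force: [2.6, 1.3, -2.4] 
tool_pos: [0.5563, 0.1832, 0.3751] force: [3.8, -1.0, -2.5] 
tool_pos: [0.555, 0.1854, 0.3752] force: [3.8, -5.2, -2.0]
```

Fz fell away at the points around (-3..-5, 5..3), so the lower hole is there. I'll move back into the middle of that arc and sink gently.

```bash
f(){ grep -E "pos|e: \[" | tr '\n' ' '; echo; }
python3 -m inch '[1,1,2,0,0,0,0,1,2,4,0,0,0,0,1,2,4,0,0,0,0]'|f
python3 -m inch '[1,0,0,1,0,0,0,1,0,0,1,0,0,0]'|f
python3 -m inch '[1,0,0,1,0,0,0,1,0,0,1,0,0,0]'|f
python3 -m inch '[1,0,0,1,0,0,0,1,0,0,1,0,0,0]'|f
```

```text
tool_pos: [0.5575, 0.1826, 0.3748] force: [-0.6, 0.7, -1.4] 
tool_pos: [0.5577, 0.1829, 0.374] force: [0.4, 0.7, -1.1] 
tool_pos: [0.5579, 0.1828, 0.3732] force: [-0.7, -0.1, -1.8] 
tool_pos: [0.5579, 0.1828, 0.3722] force: [0.3, 0.4, -2.0]
```

```bash
f(){ grep -E "pos|e: \[" | tr '\n' ' '; echo; }
python3 -m inch '[1,0,0,1.5,0,0,0,1,0,0,3,0,0,0]'|f
python3 -m inch '[1,0,0,1.5,0,0,0,1,0,0,3,0,0,0]'|f
python3 -m inch '[1,0,0,0,0,0,0,1,0,0,2,0,0,0]'|f
python3 -m inch '[1,0,0,1.5,0,0,0,1,0,0,3,0,0,0]'|f
python3 -m inch '[1,0,0,1.5,0,0,0,1,0,0,3,0,0,0]'|f
python3 -m inch '[1,0,0,1.5,0,0,0,1,0,0,3,0,0,0]'|f
python3 -m inch '[1,0,0,1,0,0,0,1,0,0,2,0,0,0]'|f
```

```text
tool_pos: [0.558, 0.1828, 0.3693] force: [0.3, 0.2, -2.4] 
tool_pos: [0.558, 0.1828, 0.3662] force: [-0.0, -0.1, -2.0] 
tool_pos: [0.5581, 0.1829, 0.3645] force: [0.9, 0.4, -1.7] 
tool_pos: [0.558, 0.1828, 0.3612] force: [-0.3, -0.7, -1.6] 
tool_pos: [0.558, 0.1828, 0.3582] force: [0.5, 0.2, -0.9] 
tool_pos: [0.558, 0.1828, 0.3553] force: [1.0, -0.6, -2.0] 
tool_pos: [0.558, 0.1828, 0.3533] force: [0.3, -0.5, -2.0]
```

```bash
f(){ grep -E "pos|e: \[" | tr '\n' ' '; echo; }
python3 -m inch '[1,0,0,2,0,0,0,1,0,0,4,0,0,0]'|f
for k in 1; do :; done
python3 -m inch '[1,0,0,0.7,0,0,0,1,0,0,1.4,0,0,0]'|f
python3 -m inch '[1,0,0,0.7,0,0,0,1,0,0,1.4,0,0,0]'|f
python3 -m inch '[1,0,0,0.7,0,0,0,1,0,0,1.4,0,0,0]'|f
python3 -m inch '[1,0,0,0.7,0,0,0,1,0,0,1.4,0,0,0]'|f
python3 -m inch '[1,0,0,0.7,0,0,0,1,0,0,1.4,0,0,0]'|f
```

```text
tool_pos: [0.558, 0.1828, 0.3492] force: [-0.6, 1.2, -1.2] 
tool_pos: [0.558, 0.1828, 0.3479] force: [0.6, 0.3, -1.6] 
tool_pos: [0.558, 0.1828, 0.3466] force: [-0.5, 0.0, -1.0] 
tool_pos: [0.558, 0.1828, 0.3452] force: [0.3, -0.0, -1.5] 
tool_pos: [0.558, 0.1828, 0.3437] force: [0.4, 0.3, -1.7] 
tool_pos: [0.558, 0.1828, 0.3423] force: [0.2, -0.1, -1.7]
```

The tip is in the socket with no contact. Continuing to near the floor.

```bash
f(){ grep -E "pos|e: \[" | tr '\n' ' '; echo; }
python3 -m inch '[1,0,0,1.5,0,0,0,1,0,0,3,0,0,0]'|f
python3 -m inch '[1,0,0,1.5,0,0,0,1,0,0,3,0,0,0]'|f
python3 -m inch '[1,0,0,1.5,0,0,0,1,0,0,3,0,0,0]'|f
python3 -m inch '[1,0,0,1.5,0,0,0,1,0,0,3,0,0,0]'|f
python3 -m inch '[1,0,0,0.6,0,0,0,1,0,0,1.2,0,0,0]'|f
python3 -m inch '[1,0,0,0.4,0,0,0,1,0,0,0.8,0,0,0]'|f
python3 -m inch '[1,0,0,0.4,0,0,0,1,0,0,0.4,0,0,0]'|f
```

```text
tool_pos: [0.558, 0.1828, 0.3392] force: [-0.5, -0.1, -1.5] 
tool_pos: [0.558, 0.1828, 0.3362] force: [-0.6, -0.1, -2.4] 
tool_pos: [0.558, 0.1828, 0.3332] force: [-0.4, 0.5, -1.7] 
tool_pos: [0.558, 0.1828, 0.3302] force: [-0.1, -0.3, -2.0] 
tool_pos: [0.558, 0.1828, 0.3291] force: [-0.0, 0.5, -2.6] 
tool_pos: [0.558, 0.1828, 0.3284] force: [0.1, -0.3, -2.4] 
tool_pos: [0.558, 0.1828, 0.3279] force: [0.5, -1.5, -2.7]
```

```bash
f(){ grep -E "pos|e: \[" | tr '\n' ' '; echo; }
python3 -m inch '[1,0,0,0.4,0,0,0,1,0,0,0.4,0,0,0]'|f
python3 -m inch '[1,0,0,0.4,0,0,0,1,0,0,0.4,0,0,0]'|f
python3 -m inch '[1,0,0,0.4,0,0,0,1,0,0,0.4,0,0,0]'|f
python3 -m inch '[1,0,0,0.3,0,0,0,1,0,0,0.3,0,0,0]'|f
```

```text
tool_pos: [0.558, 0.1828, 0.3275] force: [-0.4, -0.0, -1.2] 
tool_pos: [0.558, 0.1828, 0.3271] force: [0.6, 0.4, -2.1] 
tool_pos: [0.558, 0.1828, 0.3267] force: [-0.4, 0.2, -0.8] 
tool_pos: [0.558, 0.1828, 0.3267] force: [-0.7, -0.3, 0.6]
```

On the floor of the socket at TCP 0.3267. Letting go and retreating upward.

```bash
python3 -m inch '[0.7,0,0,0,0,0,0,0.6,0,0,0,0,0,0,0.5,0,0,0,0,0,0,0.5,0,0,0,0,0,0,0.4,0,0,0,0,0,0]'
python3 -m inch '[0.4,0,0,-5,0,0,0,0.4,0,0,-15,0,0,0,0.4,0,0,-35,0,0,0,0.4,0,0,-60,0,0,0,0.4,0,0,-90,0,0,0]'|grep -E "force|open"
python3 -m inch '[0.4,0,0,-20,0,0,0,0.4,0,0,-40,0,0,0,0.4,0,0,-40,0,0,0,0.4,0,0,-40,0,0,0]'
python3 - <<'E'
from h import *
V=[]
for n in["scene","side"]:
    s=ctrl.snapshot(n)
    for t in("spindle","upper_hole"):
        for r in ctrl.mark_of(s,t)[:3]: print(n,t,np.round(r["location"],4),round(r["p"],2))
    u,v=np.round(proj(s,[.558,.183,.1])).astype(int); V.append(cv2.resize(s["frame"][v-65:v+65,u-65:u+65,::-1],(400,400)))
cv2.imwrite("pics/end.png",np.hstack(V))
E
```

```text
clock: 20.6
tool_pos: [0.558, 0.1828, 0.3265]
orientation: [-180.0, -0.0, 14.8]
force: [1.1, 0.1, -0.4]
opening: 0.0471
gripper_force: 0.0
force: [0.5, 0.2, -0.1]
opening: 0.0527
gripper_force: 0.0
clock: 21.5
tool_pos: [0.5578, 0.1827, 0.4575]
orientation: [-180.0, -0.1, 14.8]
force: [-0.4, -0.7, -0.8]
opening: 0.0522
gripper_force: 0.0
scene spindle [ 5.928e-01 -2.409e-01  3.000e-04] 0.87
scene spindle [ 0.4026 -0.1402  0.0013] 0.58
scene spindle [ 0.7771 -0.1748 -0.001 ] 0.21
scene upper_hole [0.5547 0.1842 0.0923] 0.92
side spindle [ 0.5888 -0.2411  0.0048] 0.97
side spindle [ 0.4076 -0.1378 -0.0017] 0.7
side spindle [0.793  0.0247 0.001 ] 0.28
side upper_hole [0.5552 0.1797 0.0966] 0.88
```

View pics/end.png

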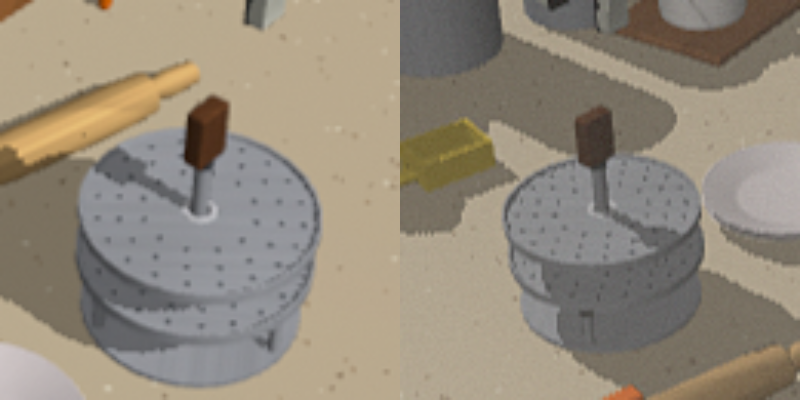

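The spindle stands upright through the level upper plate, hole at crop (200,210), and the gripper is well clear. Handing in.

```bash
python3 -c "
from plant import ctrl
print(ctrl.close_job())"
```

```text
the job is handed in; nothing more can be done
None
```

The spindle is threaded through both plates into the socket, standing upright on the socket floor and released; the job was handed in at about 22 s of the 67 s, and no verdict came back.

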